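# Seat the roller spindle against the end stop

### The arm

A 6-joint arm with a two-finger parallel gripper is mounted at the origin on the work surface. World frame = base frame: x ahead of the robot, y to its left, z up, the work surface at z = 0. Lengths are in m, angles in rad, forces in N, time in s.
With the tool pointing down it reaches from about 0.3 to 0.775 m from the base axis. Payload 14.6 kg.
Tool frame: the origin (TCP) lies midway between the tips of the shut fingers; the grasp point (between the pads) lies 19 mm behind it (ctrl.pinch_z is the distance from the TCP to the grasp point, in m); z points along the fingers, y is the line along which they close (so a half turn about z gives the same grasp; the last joint's range is limited). The gripper opens to 94 mm and grips with 3 to 60 N. Pads are 16 mm wide; open, the fingers measure 119 mm over their backs; the gripper's body (75 mm by 177 mm) begins 78 mm behind the grasp point.
Start: joints at [1.125, 0.3, 1.521, -0, 1.321, -0.067], TCP at [0.203, 0.511, 0.205] pointing down, gripper open.
Joint ranges: [-3.03, 3.03], [-0.79, 2.21], [0.23, 2.52], [-1.04, 4.18], [0, 3.07], [-2.55, 2.55]. Speed limits (rad/s): [2.22, 2.22, 2.57, 3.14, 3.14, 3.14].

### API

Orientations are given as [roll, pitch, yaw] about the fixed x, y, z axes, in that order (R = Rz(yaw) Ry(pitch) Rx(roll)).
In Python, from station import ctrl gives the robot as it stands.
- The arm moves only by the tool jog_arm, never from a script. Its argument "motion" is a list of rows, each a list of 7 numbers: the shift along the tool's x, y, z in m, then the turn, a rotation vector about the tool's x, y, z in rad, then the opening, from -1 (shut) to 1 (fully open). In form: [[tx, ty, tz, rx, ry, rz, gripper], ...]. A call has 1 to 5 rows; each row shifts and turns the commanded pose from where the row before left it, along the tool's axes as they then stand; what a row does not reach is not made up. A row lasts 1/10 s, in which the tool goes at most 50 mm and 8.59 degrees, less where a joint would pass 70% of its speed; a pose out of reach is approached as far as the arm can. A call is refused whole if a number of a shift passes 0.05 or a number of a turn 0.15, either way. A call with a gripper value outside its range is refused whole. The fingers move at their own pace and stop on an object; "squeeze" is the grip in N (left out, the last holds). Time passes only in rows, so rows that do not move let the fingers close. It gives the time, the measured TCP pose, the force, the opening and the grip force at its end, in the units of the state.
- ctrl.get_obs(): the state, without advancing time (a new reading comes with each control period).
- ctrl.camera(name): name is "side" or "top" or "wrist"; returns the picture (400x640x3 uint8, red, green, blue); there is no depth.
- ctrl.camera_model(name): a dict with "intrinsics" (3x3 intrinsics, pixels), "rvec" (rotation vector, rad) and "tvec" (3), from world to camera coordinates, as OpenCV has them. Camera axes: x right, y down, z forward; pixel columns grow to the right and rows downward; lengths in m; the calibration is good to about 2 mm. A picture is of the moment at which its call begins: read the wrist's pose just before it. camera_model takes no time and is no camera call; for the wrist camera it gives the pose at the moment of the call.
- ctrl.hand_in(): hands the job in; it is judged then, once.
The state is a dict: "time_s": time; "qpos": joint angles; "joint_vel": joint speeds; "tau": joint torques, N m; "ee_pos": TCP position; "eef_rot": TCP orientation; "force": force on the tool from outside, world axes, zero at the start; "moment": the same for the moment, N m; "grip_width": finger opening in m; "grip_force": force on a finger pad.
Only numpy, scipy, OpenCV 4.12 (cv2) and the standard library are available. Lean on these libraries where they do the work, as an engineer would, in place of code of your own. Each camera call takes 0.05 s, during which the arm holds its last target. There are 200 camera calls.

### The job

Two steel roller spindles lie in the two V-grooves of the setting jig, each short of the end stop. Push the longer one along its groove, without lifting it out, until its end touches the stop, and leave it lying there; the shorter spindle must stay where it is.

Things in the scene. Friction and masses are not known exactly. Their poses are not given: they have to be found in the camera images.
- jig: Setting jig fixed to the bench: green base plate 290 x 150 x 12 mm with two parallel dark steel V-groove bars. Origin midway between the bars at bench height; x along the grooves towards the stop, z up. Bars 44 mm wide, x = -140 to +120 mm, centre lines at y = +45 and -45 mm, tops 38 mm above the bench; grooves 90 degrees, 26 mm wide, 13 mm deep, open at -x. A loose 14 mm high spacer lies between the bars.
- stop (a point): Middle of the face of the end stop, an upright aluminium plate 12 mm thick and 146 mm wide across the +x end of both V-bars, rising to 68 mm above the bench. The point is midway between the two grooves, 42 mm above the bench (the height of the spindles' axes); axes as the jig's, x pointing into the plate.
- long_spindle: The longer of two plain bright steel round bars: 140 mm long, 24 mm diameter, 0.3 to 0.55 kg, flat ends. Origin at its centre; x along its length towards the stop; it may be rolled about x. It lies in either groove, axis 42 mm above the bench, 16 mm proud of the bar's top, 45 to 75 mm short of the stop. 3 to 8 N slides it. Touching the stop, its centre is at x = +50 mm in the jig's frame.
- short_spindle: The shorter round bar, of the same steel: 80 mm long, 24 mm diameter, flat ends. Origin at its centre, on its axis; x along its length. It lies in the other groove, axis 42 mm above the bench, also short of the stop, and is to be left alone.
There are look-alikes about, which are no part of the job. Leave any green or turquoise look-alike of the long_spindle alone.

How it is judged:
By the outcome, as a careful person would: the job done as asked, in the order asked, and still so for the second after the job is handed in, with the robot touching nothing.
It also fails if it takes over 32 s, if anything falls off the work surface, if the arm or the gripper's body presses on something with over 40 N, if the wrist force passes 120 N, or if a joint passes its speed limit or range.

## Working session

There is one attempt and no reset: what is moved stays moved. The work goes in short steps, Python scripts to look and compute and a tool call to move; the robot and the scene stay as the last step left them, time stands still between calls to the robot, and variables do not carry over. Pictures are saved under pics/ and viewed, at most 10 in all, crops included, and the job is handed in when it is done.

Besides the shell and the picture viewer there is one more tool, called after ">>>" by a JSON object that holds its "api" and its "payload". jog_arm: Moves the arm, as the interface text tells. Its arguments: {"type":"object","properties":{"motion":{"type":"array"},"squeeze":{"type":"number"}},"required":["motion"]}

```bash
mkdir -p pics
python3 - <<'E'
from station import ctrl
import cv2,json
for n in("top","side"):
    im=ctrl.camera(n); cv2.imwrite(f"pics/{n}0.png",im[:,:,::-1])
    m=ctrl.camera_model(n); print(n,m)
o=ctrl.get_obs(); print(o["time_s"],o["ee_pos"],o["eef_rot"],o["force"],o["grip_width"])
E
```

```text
top {'intrinsics': array([[418.40909503,   0.        , 325.16570203],
       [  0.        , 418.40909503, 203.2788032 ],
       [  0.        ,   0.        ,   1.        ]]), 'rvec': array([ 2.20953799, -1.99996115,  0.21999797]), 'tvec': array([-0.00489916,  0.49901835,  0.71196605])}
side {'intrinsics': array([[403.28431687,   0.        , 318.05725719],
       [  0.        , 403.28431687, 201.00171177],
       [  0.        ,   0.        ,   1.        ]]), 'rvec': array([ 2.35075912, -0.81857864,  0.30936312]), 'tvec': array([-0.36101428,  0.30589518,  0.59848916])}
0.1 [0.20329758 0.51078416 0.20494285] [-3.14052390e+00 -8.30128889e-05  2.76277884e+00] [-0.32369227  0.5908573   1.47758653] 0.09405366495326097
```

View pics/top0.png

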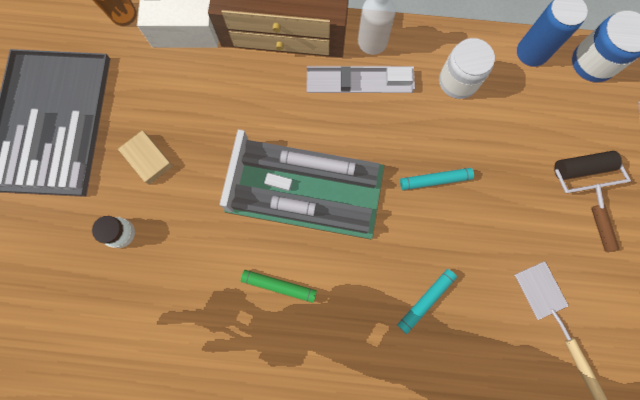

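View pics/side0.png

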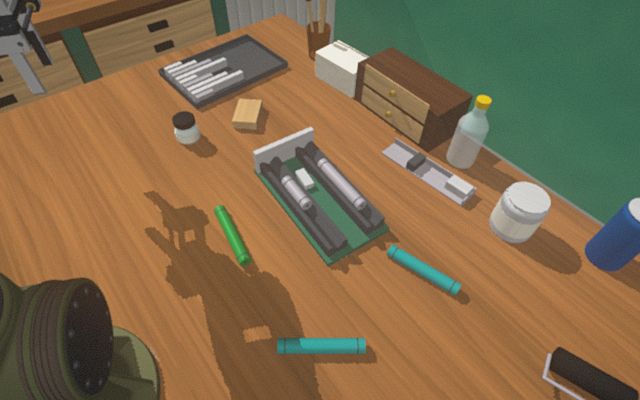

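The top view shows the jig with its stop at left (about (235,170)). The long spindle runs (282,157)-(355,167) in the upper groove, and the short one (272,204)-(314,210) in the lower. The green and turquoise look-alikes lie outside the jig. Next I'll measure on an enlarged crop.

```bash
cat > h.py <<'E'
import numpy as np,cv2
def ray(m,px,z):
    R=cv2.Rodrigues(np.array(m["rvec"]))[0]; t=np.array(m["tvec"]).ravel(); K=m["intrinsics"]
    p=np.atleast_2d(np.array(px,float)); d=np.c_[p,np.ones(len(p))]@np.linalg.inv(K).T@R
    c=-R.T@t; return c+d*((z-c[2])/d[:,2])[:,None]
def proj(m,P): return cv2.projectPoints(np.atleast_2d(np.array(P,float)),np.array(m["rvec"]),np.array(m["tvec"]),m["intrinsics"],None)[0][:,0]
E
python3 - <<'E'
from h import *
from station import ctrl
im=cv2.imread("pics/top0.png"); m=ctrl.camera_model("top")
cv2.imwrite("pics/crop1.png",cv2.resize(im[120:250,210:400],None,fx=4,fy=4,interpolation=cv2.INTER_CUBIC))
h=cv2.cvtColor(im,cv2.COLOR_BGR2HSV)
roi=np.zeros(h.shape[:2],np.uint8); roi[125:245,215:392]=255
b=cv2.inRange(h,(0,0,110),(180,60,255))&roi
n,l,s,c=cv2.connectedComponentsWithStats(b)
for i in range(1,n):
    if s[i,4]>60:
        ys,xs=np.where(l==i); r=cv2.minAreaRect(np.c_[xs,ys].astype(np.float32)); bx=cv2.boxPoints(r)
        print(s[i],c[i].round(1),np.round(r[1],1)); print(ray(m,bx,.046).round(4)[:,:2].tolist())
print("cam",ray(m,[[0,0]],0)[0]*0- cv2.Rodrigues(m["rvec"])[0].T@m["tvec"])
E
```

```text
[220 130  28  83 943] [233.2 170.4] [14.2 83.5]
[[0.4666, 0.2401], [0.6276, 0.2283], [0.6238, 0.201], [0.4632, 0.2139]]
[ 263  143  116   32 1356] [319.3 160.2] [117.1  16.5]
[[0.5723, 0.1753], [0.605, 0.1741], [0.5863, -0.0474], [0.5541, -0.0443]]
[280 164  96  20 283] [329.8 174. ] [96.9  3.2]
[[0.5601, 0.1372], [0.5665, 0.1369], [0.5511, -0.0444], [0.5448, -0.0438]]
[264 172  29  19 354] [277.7 181.3] [27.6 13.2]
[[0.5237, 0.1642], [0.5487, 0.1606], [0.5391, 0.1094], [0.5142, 0.1133]]
[ 252  188  119   28 1042] [302.4 203.1] [120.4  17.4]
[[0.4823, 0.184], [0.5152, 0.183], [0.4985, -0.0396], [0.466, -0.0366]]
[248 205 120  26 388] [309.7 218. ] [121.6   3.6]
[[0.4748, 0.1862], [0.4815, 0.1859], [0.4623, -0.0366], [0.4558, -0.0359]]
cam [0.33606215 0.03329535 0.80118201]
```

View pics/crop1.png

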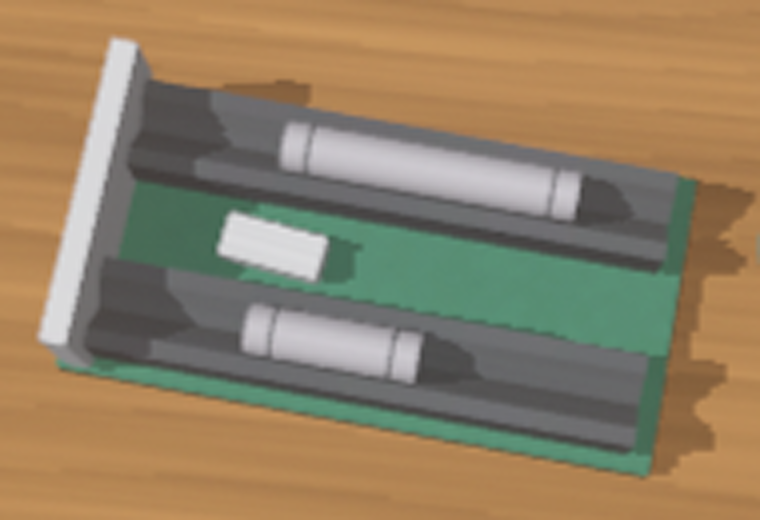

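The crop shows the long spindle's ends at about (285,147) and (577,196) in crop pixels. The stop's top inner edge runs from (137,42) to (62,346), and the short spindle's ends are at (247,330) and (417,358).

Run:
```python
from h import *
from station import ctrl
im=cv2.imread("pics/top0.png"); m=ctrl.camera_model("top")
f=lambda p:(np.array(p)+.5)/4-.5+[210,120]
L=ray(m,f([[285,147],[577,196]]),.044); S=ray(m,f([[247,330],[417,358]]),.044)
T=ray(m,f([[137,42],[62,346],[112,40],[40,340]]),.068)
G=ray(m,f([[694,180],[648,474],[58,366]]),.012)
for n,a in(("L",L),("S",S),("T",T),("G",G)): print(n,a[:,:2].round(4).tolist(), np.linalg.norm(a[1]-a[0]).round(4))
d=(L[0]-L[1])[:2]; print("yawL",np.arctan2(*d[::-1])); d2=(T[0]-T[1])[:2]; print("yawT",np.arctan2(*d2[::-1])+np.pi/2)
d3=(G[2]-G[1])[:2]; print("yawG",np.arctan2(*d3[::-1]),np.linalg.norm(d3))
h=cv2.cvtColor(im,cv2.COLOR_BGR2HSV); b=cv2.inRange(h,(0,0,140),(180,60,255)); b[:125]=0;b[245:]=0;b[:,:215]=0;b[:,392:]=0
n,l,s,c=cv2.connectedComponentsWithStats(b)
for i in range(1,n):
    if s[i,4]>60:
        ys,xs=np.where(l==i); r=cv2.minAreaRect(np.c_[xs,ys].astype(np.float32)); P=ray(m,[r[0]],.046)[0]
        print(s[i],np.round(r[0],1),np.round(r[1],1),P.round(4))
```

```text
L [[0.5811, 0.1374], [0.571, -0.0024]] 0.1402
S [[0.4912, 0.1441], [0.486, 0.0645]] 0.0798
T [[0.6173, 0.2087], [0.4708, 0.2219], [0.6171, 0.2204], [0.4725, 0.232]] 0.1471
G [[0.5949, -0.0606], [0.4474, -0.049], [0.4712, 0.2367]] 0.1479
yawL 1.4980387405432967
yawT 1.4811177367829822
yawG 1.4878374306849451 0.28674237027798105
[220 130  25  81 588] [231.2 169.5] [ 8.8 82.2] [0.5455 0.2266 0.046 ]
[280 151  75  24 869] [316.9 162.2] [75.5 11.8] [0.5758 0.0682 0.046 ]
[264 173  28  18 329] [277.5 181.3] [26.4 13. ] [0.5314 0.1374 0.046 ]
[270 196  45  20 520] [292.3 205.3] [44.1 12.1] [0.4888 0.1048 0.046 ]
```

>>> {"api": "jog_arm", "payload": {"motion": [[0,0,0,0,0,-0.1485,-1],[0,0,0,0,0,-0.1485,-1],[-0.025,-0.032,0,0,0,0,-1],[-0.025,-0.032,0,0,0,0,-1],[-0.025,-0.032,0,0,0,0,-1]], "squeeze": 10}}

```text
time_s: 0.6
ee_pos: [0.2706, 0.4079, 0.2051]
eef_rot: [-3.141, -0.0, 3.061]
force: [0.8, 0.0, 0.4]
grip_width: 0.0572
grip_force: 0.0
```

>>> {"api": "jog_arm", "payload": {"motion": [[-0.025,-0.032,0,0,0,0,-1],[-0.025,-0.032,0,0,0,0,-1],[-0.025,-0.032,0,0,0,0,-1],[-0.025,-0.032,0,0,0,0,-1],[-0.025,-0.032,0,0,0,0,-1]]}}

```text
time_s: 1.1
ee_pos: [0.3823, 0.238, 0.2054]
eef_rot: [-3.142, -0.0, 3.06]
force: [0.7, 0.9, -0.8]
grip_width: 0.0173
grip_force: 0.0
```

>>> {"api": "jog_arm", "payload": {"motion": [[-0.025,-0.032,0,0,0,0,-1],[-0.025,-0.032,0,0,0,0,-1],[-0.025,-0.032,0,0,0,0,-1],[-0.025,-0.032,0,0,0,0,-1],[0,0,0,0,0,0,-1]]}}

```text
time_s: 1.6
ee_pos: [0.4725, 0.1006, 0.205]
eef_rot: [-3.141, -0.001, 3.056]
force: [-0.2, 0.1, 0.3]
grip_width: 0.0003
grip_force: 0.0
```

>>> {"api": "jog_arm", "payload": {"motion": [[-0.0265,-0.031,0,0,0,0,-1],[-0.0265,-0.031,0,0,0,0,-1],[-0.0265,-0.031,0,0,0,0,-1],[-0.0265,-0.031,0,0,0,0,-1],[0,0,0,0,0,0,-1]]}}

```text
time_s: 2.1
ee_pos: [0.5677, -0.0311, 0.2045]
eef_rot: [-3.141, -0.001, 3.057]
force: [0.4, 0.8, 0.3]
grip_width: 0.0002
grip_force: 0.0
```

Run:
```python
from h import *
from station import ctrl
o=ctrl.get_obs();print(o["ee_pos"],o["eef_rot"])
m=ctrl.camera_model("wrist"); im=ctrl.camera("wrist"); cv2.imwrite("pics/w1.png",im[:,:,::-1])
np.save("w1.npy",np.array([m],object),allow_pickle=True)
```

```text
[ 0.5677397  -0.03111138  0.20451348] [-3.14124731e+00 -9.20059258e-04  3.05690372e+00]
```

View pics/w1.png

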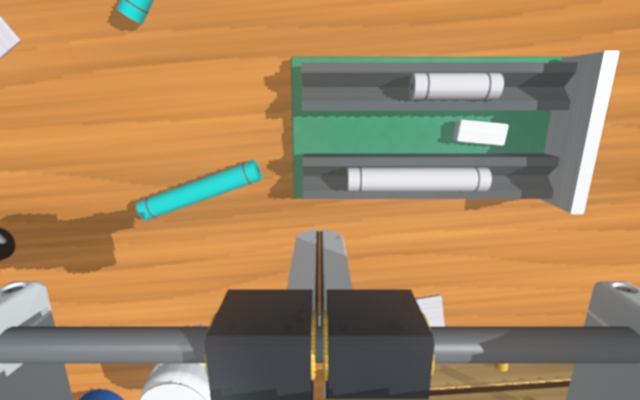

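The wrist view shows the long spindle from (348,179) to (491,179), almost parallel to the image rows. The short one is at (412..503, 85), and the fingers come in from below. I'll cross-check the line against the top view.

Run:
```python
from h import *
m=np.load("w1.npy",allow_pickle=True)[0]
print(ray(m,[[348,179.5],[491,179],[411,86],[503,86]],.044).round(4))
print(ray(m,[[303,65],[303,107],[303,158],[303,197]],.038).round(4), proj(m,[[.5677,-.0311,.2045]]))
print(ray(m,[[608,52],[573,213]],.068).round(4))
```

```text
[[ 0.5701 -0.0015  0.044 ]
 [ 0.5817  0.1425  0.044 ]
 [ 0.4851  0.063   0.044 ]
 [ 0.4923  0.1492  0.044 ]]
[[ 0.4576 -0.0365  0.038 ]
 [ 0.4957 -0.0402  0.038 ]
 [ 0.5454 -0.045   0.038 ]
 [ 0.5863 -0.049   0.038 ]] [[318.40090995 245.31111905]]
[[0.4717 0.2244 0.068 ]
 [0.6157 0.2114 0.068 ]]
```

>>> {"api": "jog_arm", "payload": {"motion": [[0,0,0.035,0,0,0,-1],[0,0,0.035,0,0,0,-1],[0,0,0.035,0,0,0,-1],[0,0,0.035,0,0,0,-1],[0,0,0.012,0,0,0,-1]]}}

```text
time_s: 2.65
ee_pos: [0.5644, -0.0269, 0.0505]
eef_rot: [3.141, -0.005, 3.061]
force: [0.7, -0.2, 0.2]
grip_width: 0.0004
grip_force: 0.0
```

>>> {"api": "jog_arm", "payload": {"motion": [[0,0,0.0105,0,0,0,-1],[0,0,0,0,0,0,-1],[0,0,0,0,0,0,-1]]}}

```text
time_s: 2.95
ee_pos: [0.5672, -0.0283, 0.0443]
eef_rot: [-3.142, 0.002, 3.06]
force: [0.8, -1.4, 0.8]
grip_width: 0.0002
grip_force: 0.0
```

>>> {"api": "jog_arm", "payload": {"motion": [[0,0,0.002,0,0,0,-1],[0,0.003,0,0,0,0,-1],[0,0.003,0,0,0,0,-1],[0,0.004,0,0,0,0,-1],[0,0.004,0,0,0,0,-1]]}}

```text
time_s: 3.45
ee_pos: [0.5678, -0.0142, 0.0411]
eef_rot: [-3.141, 0.0, 3.06]
force: [0.4, -4.3, 0.3]
grip_width: 0.0007
grip_force: 2.0
```

>>> {"api": "jog_arm", "payload": {"motion": [[0,0.003,0,0,0,0,-1],[0,0.003,0,0,0,0,-1],[0,0.003,0,0,0,0,-1],[0,0.003,0,0,0,0,-1],[0,0.003,0,0,0,0,-1]]}}

```text
time_s: 3.95
ee_pos: [0.569, 0.0002, 0.0411]
eef_rot: [-3.141, 0.0, 3.06]
force: [-0.6, -5.2, 1.6]
grip_width: 0.0002
grip_force: 2.6
```

>>> {"api": "jog_arm", "payload": {"motion": [[0,0.005,0,0,0,0,-1],[0,0.005,0,0,0,0,-1],[0,0.005,0,0,0,0,-1],[0,0.005,0,0,0,0,-1],[0,0.005,0,0,0,0,-1]]}}

```text
time_s: 4.45
ee_pos: [0.5711, 0.0252, 0.0411]
eef_rot: [-3.141, 0.0, 3.06]
force: [0.3, -4.9, 1.0]
grip_width: 0.0003
grip_force: 2.6
```

>>> {"api": "jog_arm", "payload": {"motion": [[0,0.004,0,0,0,0,-1],[0,0.004,0,0,0,0,-1],[0,0.004,0,0,0,0,-1],[0,0.004,0,0,0,0,-1],[0,0.003,0,0,0,0,-1]]}}

```text
time_s: 4.95
ee_pos: [0.5726, 0.0442, 0.041]
eef_rot: [-3.141, 0.0, 3.06]
force: [-0.3, -4.9, 1.5]
grip_width: 0.0005
grip_force: 2.7
```

>>> {"api": "jog_arm", "payload": {"motion": [[0,0.002,0,0,0,0,-1],[0,0.002,0,0,0,0,-1],[0,0.002,0,0,0,0,-1]]}}

```text
time_s: 5.25
ee_pos: [0.5731, 0.0501, 0.0411]
eef_rot: [-3.141, 0.0, 3.06]
force: [-0.1, -5.3, 1.3]
grip_width: 0.0001
grip_force: 2.7
```

>>> {"api": "jog_arm", "payload": {"motion": [[0,0.0015,0,0,0,0,-1],[0,0.0015,0,0,0,0,-1],[0,0.0015,0,0,0,0,-1]]}}

```text
time_s: 5.55
ee_pos: [0.5735, 0.0545, 0.0411]
eef_rot: [-3.141, 0.0, 3.06]
force: [0.6, -6.1, 0.6]
grip_width: 0.0007
grip_force: 2.7
```

>>> {"api": "jog_arm", "payload": {"motion": [[0,0.001,0,0,0,0,-1],[0,0.001,0,0,0,0,-1]]}}

```text
time_s: 5.75
ee_pos: [0.5736, 0.0565, 0.0411]
eef_rot: [-3.141, 0.0, 3.06]
force: [0.3, -5.4, 1.4]
grip_width: 0.0007
grip_force: 2.7
```

>>> {"api": "jog_arm", "payload": {"motion": [[0,0.001,0,0,0,0,-1],[0,0.001,0,0,0,0,-1]]}}

```text
time_s: 5.95
ee_pos: [0.5738, 0.0585, 0.0411]
eef_rot: [-3.141, 0.0, 3.06]
force: [-0.0, -5.6, 2.7]
grip_width: 0.0003
grip_force: 2.7
```

>>> {"api": "jog_arm", "payload": {"motion": [[0,0.001,0,0,0,0,-1],[0,0.001,0,0,0,0,-1]]}}

```text
time_s: 6.15
ee_pos: [0.5739, 0.0594, 0.0411]
eef_rot: [-3.139, 0.0, 3.06]
force: [-1.3, -19.5, 3.5]
grip_width: 0.0003
grip_force: 9.5
```

>>> {"api": "jog_arm", "payload": {"motion": [[0,0.001,0,0,0,0,-1]]}}

```text
time_s: 6.25
ee_pos: [0.5739, 0.0595, 0.0411]
eef_rot: [-3.138, -0.0, 3.06]
force: [-2.1, -25.3, 4.5]
grip_width: 0.0003
grip_force: 12.8
```

Force rises to 25 N at the predicted position, so the spindle is on the stop. I'll back off, rise and look.

>>> {"api": "jog_arm", "payload": {"motion": [[0,-0.002,0,0,0,0,-1],[0,-0.005,0,0,0,0,-1],[0,-0.015,0,0,0,0,-1],[0,-0.015,0,0,0,0,-1],[0,0,0,0,0,0,-1]]}}

```text
time_s: 6.75
ee_pos: [0.5707, 0.0228, 0.0409]
eef_rot: [-3.142, -0.0, 3.058]
force: [-0.4, -0.6, 0.2]
grip_width: 0.0002
grip_force: 0.0
```

>>> {"api": "jog_arm", "payload": {"motion": [[0,0,-0.03,0,0,0,-1],[0,0,-0.04,0,0,0,-1],[0,-0.02,-0.04,0,0,0,-1],[0,-0.03,-0.03,0,0,0,-1],[0,0,0,0,0,0,-1]]}}

```text
time_s: 7.25
ee_pos: [0.5681, -0.0275, 0.1854]
eef_rot: [-3.141, 0.007, 3.057]
force: [0.1, -1.3, 0.2]
grip_width: 0.0005
grip_force: 0.0
```

Run:
```python
from h import *
from station import ctrl
o=ctrl.get_obs();print(o["time_s"],o["ee_pos"],o["force"])
m=ctrl.camera_model("wrist"); im=ctrl.camera("wrist"); a=im[:,:,::-1]
b=ctrl.camera("side")[:,:,::-1][110:270,230:410]
cv2.imwrite("pics/fin.png",np.vstack([a,cv2.resize(b,(225,200)).copy() if 0 else np.pad(cv2.resize(b,(225,200)),((0,0),(0,415),(0,0)))]))
np.save("w2.npy",np.array([m],object),allow_pickle=True)
```

```text
7.25 [ 0.56814551 -0.02752091  0.18538784] [ 0.12049988 -1.29793692  0.15242736]
```

View pics/fin.png

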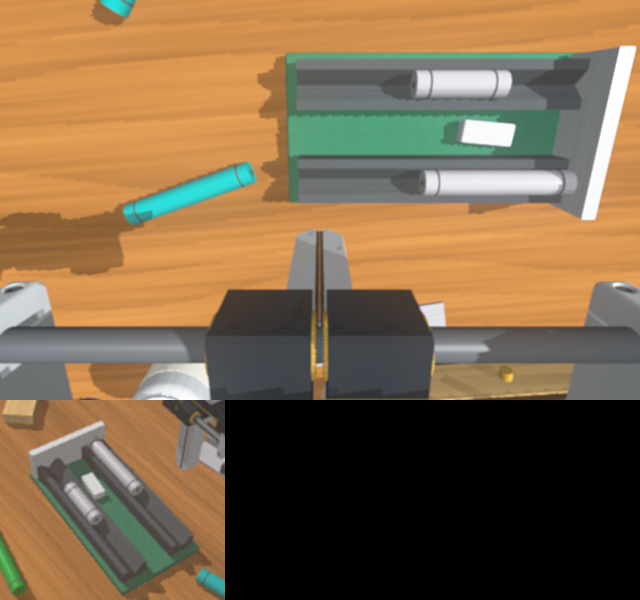

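The long spindle's front end, at (575,182), meets the stop face, and the spindle lies in its groove. The short one, at (412..511, 83), is where it was. Handing in.

Run:
```python
from station import ctrl
print(ctrl.hand_in())
```

```text
the job is handed in; nothing more can be done
None
```

I pushed the long spindle along its groove until it met the stop (the push force jumped from 5 N to 25 N there), left it lying there with the short spindle unmoved, and handed the job in at about 7 s; no verdict was shown.

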